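# Complete the set of matching canisters in the divider

## Task

One metal canister already stands in a cell of the white divider frame. Among the look-alikes crowded round the roll of brown packing tape, find the two that have exactly its height and its thickness, and stand them upright, right down, in two of the empty cells, one per cell. Leave the canister that is already there, the canisters of other sizes and everything else standing where they are, and knock nothing over.

Things in the scene. Friction and masses are not known exactly. Their poses are not given: they have to be found in the camera images.
- divider: white plastic divider frame, fixed, 135 x 135 mm, 25 mm high, open below: what is in a cell stands on the thin desk pad under it, level with the desk. Walls 3 mm thick along its x and y make 2 x 2 cells of 63 x 63 mm, centres at x, y = +-33 mm. Origin at its centre, underside. One cell holds a canister at the start (any of the nine). In adjacent cells the gap is about 18 mm for wide ones: fingers fit better on the diagonal.
- can_a1_mid (a point): wide tall plain metal canister with screwed-on lid (solid, closed): upright straight cylinder, 48 mm across, 84 mm high, about 90 g. The point is its centre, 42 mm above its underside; z is its axis, up. There are three canisters of each size.
- can_b1_mid (a point): wide short plain metal canister with screwed-on lid (solid, closed): upright straight cylinder, 48 mm across, 64 mm high, about 90 g. The point is its centre, 32 mm above its underside; z is its axis, up. There are three canisters of each size.
- can_c1_mid (a point): slim tall plain metal canister with screwed-on lid (solid, closed): upright straight cylinder, 38 mm across, 84 mm high, about 90 g. The point is its centre, 42 mm above its underside; z is its axis, up. There are three canisters of each size.
- can_a2_mid (a point): wide tall plain metal canister with screwed-on lid (solid, closed): upright straight cylinder, 48 mm across, 84 mm high, about 90 g. The point is its centre, 42 mm above its underside; z is its axis, up. There are three canisters of each size.
- can_b2_mid (a point): wide short plain metal canister with screwed-on lid (solid, closed): upright straight cylinder, 48 mm across, 64 mm high, about 90 g. The point is its centre, 32 mm above its underside; z is its axis, up. There are three canisters of each size.
- can_c2_mid (a point): slim tall plain metal canister with screwed-on lid (solid, closed): upright straight cylinder, 38 mm across, 84 mm high, about 90 g. The point is its centre, 42 mm above its underside; z is its axis, up. There are three canisters of each size.
- can_a3_mid (a point): wide tall plain metal canister with screwed-on lid (solid, closed): upright straight cylinder, 48 mm across, 84 mm high, about 90 g. The point is its centre, 42 mm above its underside; z is its axis, up. There are three canisters of each size.
- can_b3_mid (a point): wide short plain metal canister with screwed-on lid (solid, closed): upright straight cylinder, 48 mm across, 64 mm high, about 90 g. The point is its centre, 32 mm above its underside; z is its axis, up. There are three canisters of each size.
- can_c3_mid (a point): slim tall plain metal canister with screwed-on lid (solid, closed): upright straight cylinder, 38 mm across, 84 mm high, about 90 g. The point is its centre, 42 mm above its underside; z is its axis, up. There are three canisters of each size.
- monitor_corner (a point): near upper corner of the small dark screen that stands edge-on to the robot on the back part of the desk: a fixed upright wall about 45 mm thick that runs from this point away in +x and down to the desk (top about 0.22 m high). Keep clear of it.
- tape_roll: roll of brown packing tape lying flat, 104 mm across, 50 mm high, among the canisters; origin at the centre of its underside. Leave it alone.
- duck_big: toy duck with a hat, 46 x 30 mm, 50 mm high, just outside the group of canisters; origin at the centre of its underside. Leave it alone.
- glue_tube: glue tube lying flat, 33 x 126 mm, 22 mm high; origin at the centre of its underside, length along its y. Leave it alone.
- mug: mug, 82 mm across, 114 mm over the handle, 91 mm high, to the right of the divider; origin at the centre of its footprint, handle towards its -y. Leave it alone.
Not all that is in view belongs to the job. Leave any yellow look-alike of the part that bears can_b3_mid alone.

How it is judged:
By the outcome, as a careful person would: the job done as asked, in the order asked, and still so for the second after the job is handed in, with the robot touching nothing.
It also fails if it takes over 53 s, if anything falls off the work surface, if the arm or the gripper's body presses on something with over 40 N, if the wrist force passes 120 N, or if a joint passes its speed limit or range.

## Robot

A 6-joint arm with a two-finger parallel gripper is mounted at the origin on a cart in front of the work surface, level with it; the furniture and walls round the work are solid. World frame = base frame: x ahead of the robot, y to its left, z up, the work surface at z = 0. Lengths are in m, angles in rad, forces in N, time in s.
With the tool pointing down it reaches from about 0.375 to 0.925 m from the base axis. Payload 5.7 kg.
Tool frame: the origin (TCP) lies at the very end of the fingers, on their centre line; the grasp point (between the pads) lies 19 mm behind it; z points along the fingers, y is the line along which they close (so a half turn about z gives the same grasp; the last joint's range is limited). The gripper opens to 88 mm and grips with 3 to 60 N. Pads are 20 mm wide; open, the fingers measure 115 mm over their backs; the gripper's body (75 mm by 178 mm) begins 61 mm behind the grasp point.
Start: joints at [-0.115, 0.359, 1.51, -0, 1.272, -0.115], TCP at [0.6, -0, 0.223] pointing down, gripper open.
Joint ranges: [-2.97, 2.97], [-1.01, 2.36], [0.21, 2.38], [-0.96, 4.11], [0.2, 2.71], [-2.98, 2.98]. Speed limits (rad/s): [2.39, 2.39, 3.14, 3.14, 3.14, 3.14].

## Interface

Orientations are given as [roll, pitch, yaw] about the fixed x, y, z axes, in that order (R = Rz(yaw) Ry(pitch) Rx(roll)).
In Python, from rig import manip gives the robot as it stands.
- The arm moves only by the tool step_arm, never from a script. Its arguments are lists of equal length, an entry for each row: "hand": the opening, from -1 (shut) to 1 (fully open); "xyz": the shift along the world's x, y, z in mm, a list of three; "turn": the turn about the world's z in units of 6 degrees (1.0 is 6 degrees). In form: {"hand": [hand, ...], "xyz": [[x, y, z], ...], "turn": [turn, ...]}. A call has 1 to 20 rows; each row is the pose to reach, as a shift and turn from the pose commanded when the call began; what a row does not reach only later rows make up. A row lasts 1/10 s, in which the tool goes at most 50 mm and 8.59 degrees, less where a joint would pass 70% of its speed; a pose out of reach is approached as far as the arm can. A call with a gripper value outside its range is refused whole. The fingers move at their own pace and stop on an object; "grip_force" is the grip in N (left out, the last holds). Time passes only in rows, so rows that repeat a pose let the fingers close. It gives the time, the measured TCP pose, the force, the opening and the grip force at its end, in the units of the state.
- manip.observe(): the state, without advancing time (a new reading comes with each control period).
- manip.camera(name): name is "scene" or "side" or "wrist"; returns a dict with "color" (480x640x3 uint8, red, green, blue), "fx", "fy", "cx", "cy" (pixels), "k1" (the pictures are not rectified: a ray, as slopes to the right and down, at radius r is drawn at 1 + k1 r^2 times it, then the intrinsics apply), "R" (3x3) and "t" (3): a world point X has camera coordinates R X + t; the wrist camera has in their place "hand_eye" (4x4, takes a point from camera to tool coordinates, whose origin is the TCP and whose axes are the flange's). Camera axes: x right, y down, z forward; pixel columns grow to the right and rows downward; lengths in m; the calibration is good to about 2 mm. A picture is of the moment at which its call begins: read the wrist's pose just before it. There is no depth.
- manip.hand_in(): hands the job in; it is judged then, once.
The state is a dict: "time": time; "qpos": joint angles; "qd": joint speeds; "tau": joint torques, N m; "position": TCP position; "orientation": TCP orientation; "wrist_force": force on the tool from outside, world axes, zero at the start; "wrist_torque": the same for the moment, N m; "grip_width": finger opening in m; "grasp_force": force on a finger pad.
Only numpy, scipy, OpenCV 4.12 (cv2) and the standard library are available. Lean on these libraries where they do the work, as an engineer would, in place of code of your own. Each camera call takes 0.05 s, during which the arm holds its last target. There are 200 camera calls.

## Working session

There is one attempt and no reset: what is moved stays moved. The work goes in short steps, Python scripts to look and compute and a tool call to move; the robot and the scene stay as the last step left them, time stands still between calls to the robot, and variables do not carry over. Pictures are saved under pics/ and viewed, at most 10 in all, crops included, and the job is handed in when it is done.

Besides the shell and the picture viewer there is one more tool, called after "Emit:" in YAML: its name, and indented under it one key for each argument. step_arm: Moves the arm, as the interface text tells. Its arguments: {"type":"object","properties":{"hand":{"type":"array","items":{"type":"number"}},"xyz":{"type":"array","items":{"type":"array","items":{"type":"number"}}},"turn":{"type":"array","items":{"type":"number"}},"grip_force":{"type":"number"}},"required":["hand","xyz","turn"]}

```bash
mkdir -p pics; cat > h.py <<'E'
import numpy as np, cv2, pickle
from rig import manip
def snap(n,f):
    s=manip.observe(); c=manip.camera(n); c=dict(c); c['state']=s
    cv2.imwrite(f'pics/{f}.png',cv2.cvtColor(c['color'],cv2.COLOR_RGB2BGR)); pickle.dump(c,open(f'{f}.pkl','wb')); return c
E
python3 - <<'E'
from h import *
for n in ['scene','side','wrist']:
    c=snap(n,n+'0'); print(n,[c[k] for k in('fx','fy','cx','cy','k1')],c.get('R'),c.get('t'),c.get('hand_eye'))
print(manip.observe())
E
```

```text
scene [461.2084544993088, 461.2084544993088, 325.0756190506621, 241.06220176284253, -0.09130058064796005] [[-0.70264097 -0.71131919 -0.01790717]
 [-0.40408619  0.41961804 -0.8127946 ]
 [ 0.58567057 -0.56386675 -0.58227509]] [0.36789409 0.31445231 1.07586091] None
side [518.3749108751456, 518.3749108751456, 311.7821110715354, 235.1759178974704, -0.10362066221916437] [[ 0.9684653  -0.24905502  0.00682308]
 [-0.12088967 -0.49368002 -0.86120016]
 [ 0.21785465  0.83321764 -0.50822015]] [-0.46572667  0.16784435  1.40157438] None
wrist [333.8645403250177, 333.8645403250177, 322.3646243630161, 245.21967364817402, -0.019893158255129263] None None [[ 5.00390331e-04 -9.69051514e-01 -2.46858084e-01  6.71328464e-02]
 [ 9.99999874e-01  4.95524037e-04  8.18362926e-05  6.39887492e-04]
 [ 4.30205309e-05 -2.46858094e-01  9.69051639e-01 -1.63214452e-01]
 [ 0.00000000e+00  0.00000000e+00  0.00000000e+00  1.00000000e+00]]
{'time': 0.15, 'qpos': array([-1.15091482e-01,  3.59364961e-01,  1.51117125e+00, -4.24083038e-06,
        1.27252073e+00, -1.15079609e-01]), 'qd': array([-0.00088272, -0.00076148, -0.00270334, -0.00022474, -0.00011913,
        0.00105861]), 'tau': array([ 6.01716038e-04, -5.15759647e+01, -2.71007627e+01,  6.74942834e-02,
        3.05557286e-02, -7.96465724e-05]), 'position': array([5.99463409e-01, 5.79185311e-05, 2.21992365e-01]), 'orientation': array([-3.14013758e+00, -1.64113999e-04,  1.57078558e+00]), 'wrist_force': array([-0.45997508, -0.29817375, -0.72062582]), 'wrist_torque': array([ 0.01552411,  0.01246779, -0.00727081]), 'grasp_force': 0.0, 'grip_width': 0.08762187978175476}
```

View pics/scene0.png

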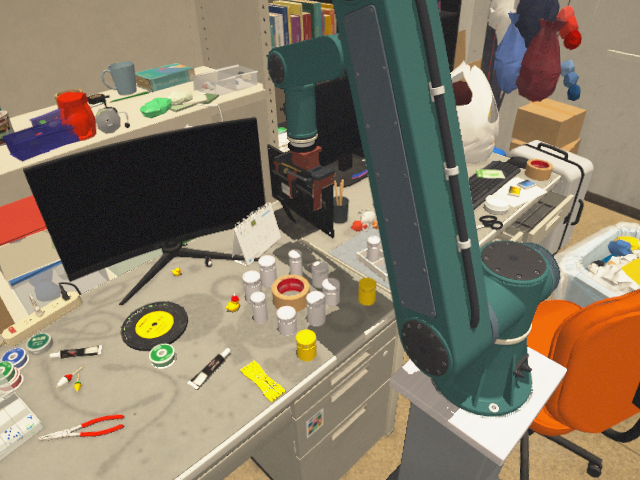

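View pics/side0.png

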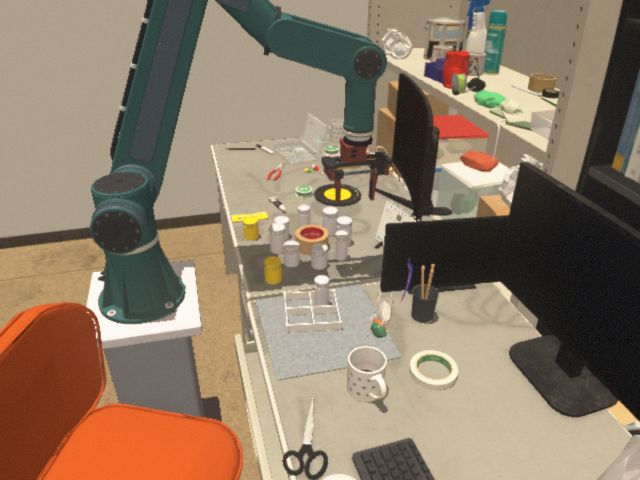

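View pics/wrist0.png

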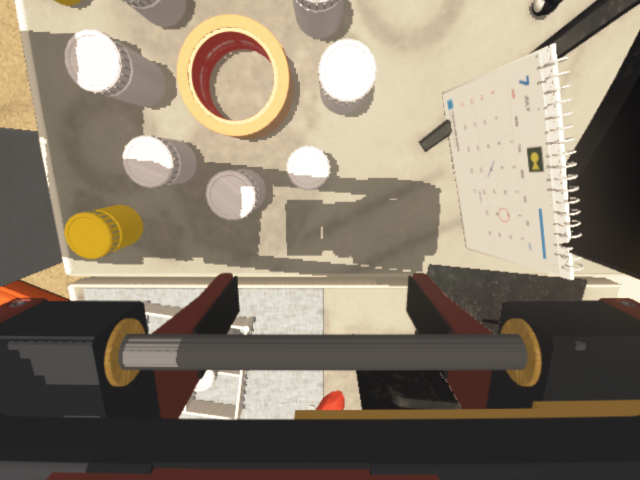

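Emit:
step_arm:
  hand: [1, 1, 1, 1, 1, 1, 1, 1]
  xyz:
    - [-10, 30, 30]
    - [-30, 70, 70]
    - [-50, 110, 110]
    - [-60, 150, 130]
    - [-60, 180, 130]
    - [-60, 180, 130]
    - [-60, 180, 130]
    - [-60, 180, 130]
  turn: [0, 0, 0, 0, 0, 0, 0, 0]

```text
time: 0.95
position: [0.5397, 0.179, 0.3517]
orientation: [-3.14, 0.001, 1.57]
wrist_force: [0.7, -0.2, 0.1]
grip_width: 0.0876
grasp_force: 0.0
```

```bash
python3 - <<'E'
from h import *
w=snap('wrist','wrist1'); s=snap('side','side1'); c=snap('scene','scene1')
print(w['state']['position'],w['state']['orientation'])
b=lambda c:cv2.cvtColor(c['color'],cv2.COLOR_RGB2BGR)
A=cv2.resize(b(c)[225:375,210:410],None,fx=2,fy=2,interpolation=cv2.INTER_CUBIC) # 400x300
B=cv2.resize(b(s)[190:340,220:420],None,fx=4,fy=4,interpolation=cv2.INTER_CUBIC)
cv2.imwrite('pics/c1.png',B)
A=cv2.resize(b(c)[225:375,210:410],None,fx=4,fy=4,interpolation=cv2.INTER_CUBIC); cv2.imwrite('pics/c2.png',A)
E
```

```text
[0.53968667 0.17899247 0.35167846] [-3.13991286e+00  1.05229558e-03  1.57036322e+00]
```

View pics/wrist1.png

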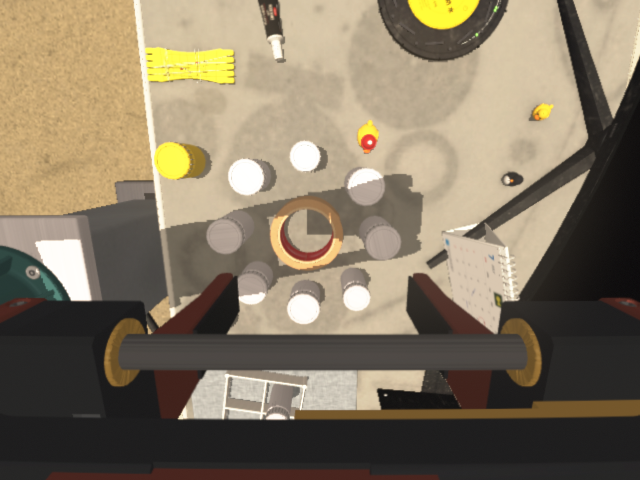

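View pics/c1.png

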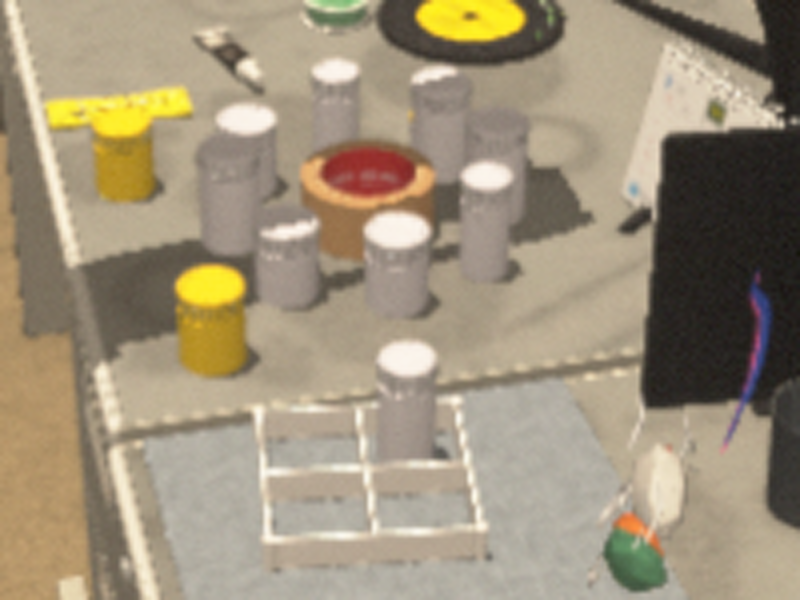

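The wrist view shows eight ungrouped canisters round the tape, with tops at pixels (246,176), (305,155), (366,186), (381,240), (356,297), (304,309), (253,292) and (227,235). The one at (305,155) and the one at (356,297) look slim. The side crop shows the divider canister in the far +x, +y cell with its top at (408,360). I'll triangulate and measure the widths.

```bash
cat >> h.py <<'E'
from scipy.spatial.transform import Rotation as Ro
from scipy.optimize import least_squares
def pose(c):
    if c.get('R') is not None: return np.array(c['R']),np.array(c['t'])
    T=np.eye(4);T[:3,:3]=Ro.from_euler('xyz',c['state']['orientation']).as_matrix();T[:3,3]=c['state']['position']
    M=np.linalg.inv(T@np.array(c['hand_eye']));return M[:3,:3],M[:3,3]
def proj(c,X):
    R,t=pose(c);P=np.atleast_2d(X)@R.T+t;s=P[:,:2]/P[:,2:];s=s*(1+c['k1']*(s**2).sum(1,keepdims=True))
    return s*[c['fx'],c['fy']]+[c['cx'],c['cy']]
def tri(obs):
    return least_squares(lambda X:np.concatenate([(proj(c,X)[0]-p) for c,p in obs]),[.55,.1,.07]).x
def onplane(c,p,z):
    return np.append(least_squares(lambda X:proj(c,[X[0],X[1],z])[0]-p,[.55,0.]).x,z)
def load(f): return pickle.load(open(f+'.pkl','rb'))
E
python3 - <<'E'
from h import *
np.set_printoptions(precision=4,suppress=True)
w=load('wrist1');s=load('side1')
S=np.array([(335,72),(441,87),(497,128),(486,177),(398,230),(289,226),(229,155),(247,120)])/4+[220,190]
W=[(305,155),(366,186),(381,240),(356,297),(304,309),(253,292),(227,235),(246,176)]
for i,(a,b) in enumerate(zip(S,W)):
    X=tri([(s,a),(w,b)]);e=proj(s,X)[0]-a
    R,t=pose(s);d=(R@X+t)[2]
    print(i+1,X,'res',e,'px per side dia38/48',38e-3*s['fx']/d,48e-3*s['fx']/d, 'wrist 38/48',[D*w['fx']/(pose(w)[0]@X+pose(w)[1])[2] for D in(.038,.048)])
# divider corners top z=.025 side crop
for p in [(258,408),(460,400),(268,540),(485,525),(374,531),(365,467)]:
    print(onplane(s,np.array(p)/4+[220,190],.025))
for z in(.084,.064):
    X=onplane(s,np.array((408,360))/4+[220,190],z);d=(pose(s)[0]@X+pose(s)[1])[2];print('D',X,38e-3*s['fx']/d*4,48e-3*s['fx']/d*4)
# monitor corner
im=lambda c:cv2.cvtColor(c['color'],cv2.COLOR_RGB2BGR)
A=cv2.resize(im(s)[190:310,260:360],None,fx=4,fy=4,interpolation=cv2.INTER_CUBIC)
B=cv2.resize(im(w)[140:330,215:415],None,fx=2,fy=2,interpolation=cv2.INTER_CUBIC)
O=np.zeros((480,800,3),np.uint8);O[:480,:400]=A;O[:380,400:]=B;cv2.imwrite('pics/c3.png',O)
E
```

```text
1 [0.518  0.2523 0.0801] res [-0.0626 -0.0037] px per side dia38/48 11.69771715667877 14.776063776857395 wrist 38/48 [np.float64(30.228372317098327), np.float64(38.18320713738736)]
2 [0.5965 0.2135 0.0765] res [-0.0607  0.008 ] px per side dia38/48 11.791603073706865 14.89465651415604 wrist 38/48 [np.float64(29.318104822254213), np.float64(37.03339556495269)]
3 [0.6197 0.1409 0.0745] res [-0.4636  0.0985] px per side dia38/48 12.188579176046224 15.396100011847862 wrist 38/48 [np.float64(28.032676384251143), np.float64(35.40969648536987)]
4 [0.5869 0.0606 0.0809] res [-0.0332  0.006 ] px per side dia38/48 12.801074361022362 16.169778140238773 wrist 38/48 [np.float64(27.207920876877306), np.float64(34.36790005500291)]
5 [0.5127 0.0335 0.0621] res [ 0.1435 -0.0064] px per side dia38/48 13.04841810319024 16.482212340871882 wrist 38/48 [np.float64(25.81695101353999), np.float64(32.61088549078735)]
6 [0.4383 0.0596 0.0605] res [0.4936 0.0536] px per side dia38/48 12.99367288952546 16.413060492032162 wrist 38/48 [np.float64(26.075543218295763), np.float64(32.93752827574202)]
7 [0.4108 0.148  0.0749] res [0.2599 0.0566] px per side dia38/48 12.496609371196135 15.785190784668803 wrist 38/48 [np.float64(28.14496748690174), np.float64(35.551537878191674)]
8 [0.438  0.2255 0.0607] res [-0.4285 -0.088 ] px per side dia38/48 11.909447717183998 15.04351290591663 wrist 38/48 [np.float64(28.49402987925788), np.float64(35.99245879485206)]
[ 0.3786 -0.1042  0.025 ]
[ 0.5123 -0.1281  0.025 ]
[ 0.3567 -0.2377  0.025 ]
[ 0.4903 -0.2563  0.025 ]
[ 0.4221 -0.2451  0.025 ]
[ 0.4324 -0.1825  0.025 ]
D [ 0.4677 -0.1546  0.084 ] 59.15459361220721 74.7215919312091
D [ 0.4755 -0.1276  0.064 ] 57.6683600475443 72.84424427058228
```

View pics/c3.png

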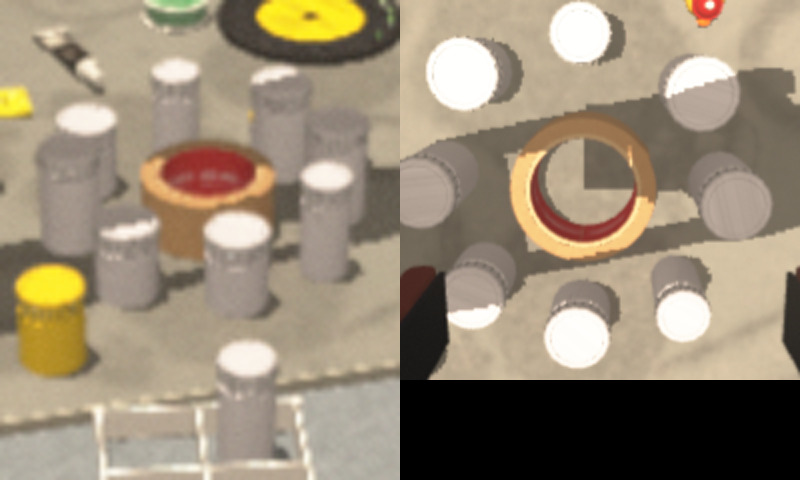

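The right-hand crop confirms it. The divider canister (side crop width about 59 px, expected 59 slim and 75 wide) is slim and tall, class c. In the group only two canisters are slim, both with tops near 81 mm: wrist pixels (305,155) and (356,297). The yellow cans are excluded. Next I'll check the monitor's position.

```bash
python3 - <<'E'
from h import *
s=load('side1');w=load('wrist0');w1=load('wrist1')
print('mon',onplane(s,(385,225),.22)); print('duck',onplane(w1,(368,137),.04),'tape',onplane(w1,(307,233),.05))
E
```

```text
mon [ 0.63241361 -0.14663932  0.22      ]
duck [0.60180035 0.27657754 0.04      ] tape [0.51795678 0.14531519 0.05      ]
```

Emit:
step_arm:
  hand: [0.42, 0.42, 0.42, 0.42, 0.42, 0.42, 0.42, 0.42]
  xyz:
    - [10, -30, -30]
    - [20, -60, -60]
    - [30, -90, -90]
    - [40, -118, -120]
    - [47, -118, -150]
    - [47, -118, -150]
    - [47, -118, -150]
    - [47, -118, -150]
  turn: [-0.5, -1, -1.5, -2, -2.5, -2.5, -2.5, -2.5]

```text
time: 1.9
position: [0.5877, 0.0622, 0.2042]
orientation: [3.14, -0.001, 1.31]
wrist_force: [0.8, -0.3, -0.2]
grip_width: 0.0622
grasp_force: 0.0
```

```bash
cat >> h.py <<'E'
def findtop(f,guess,r=.019,z=.084):
    c=load(f); st=c['state']; g=cv2.cvtColor(c['color'],cv2.COLOR_RGB2GRAY)
    p=proj(c,np.append(guess,z))[0]; th=np.linspace(0,2*np.pi,90,endpoint=False)
    gx=cv2.GaussianBlur(g,(0,0),1).astype(np.float32)
    gr=cv2.magnitude(cv2.Sobel(gx,-1,1,0),cv2.Sobel(gx,-1,0,1)); gr=np.minimum(gr,120)
    best=None
    for step,rng in((.002,.02),(.0004,.003)):
        c0=np.array(guess) if best is None else best[1]
        best=max(((cv2.remap(gr,*[a.astype(np.float32).reshape(1,-1) for a in proj(c,np.c_[c0[0]+dx+r*np.cos(th),c0[1]+dy+r*np.sin(th),0*th+z]).T],cv2.INTER_LINEAR).mean(),c0+[dx,dy])
          for dx in np.arange(-rng,rng+1e-9,step) for dy in np.arange(-rng,rng+1e-9,step)),key=lambda t:t[0])
    print('guess px',p,'score',best[0],'xy',best[1],'shift mm',(best[1]-st['position'][:2])*1e3,'z',st['position'][2])
    im=cv2.cvtColor(c['color'],cv2.COLOR_RGB2BGR)
    for q in proj(c,np.c_[best[1][0]+r*np.cos(th),best[1][1]+r*np.sin(th),0*th+z]): cv2.circle(im,tuple(int(v) for v in q),0,(0,0,255),-1)
    cv2.imwrite('pics/'+f+'m.png',im); return best[1]
E
python3 - <<'E'
from h import *
snap('wrist','wrist2'); findtop('wrist2',[.587,.061])
E
```

```text
guess px [320.98376499 241.29662652] score 71.62734 xy [0.5868 0.06  ] shift mm [-0.87044145 -2.16585413] z 0.2042305903298591
```

View pics/wrist2m.png

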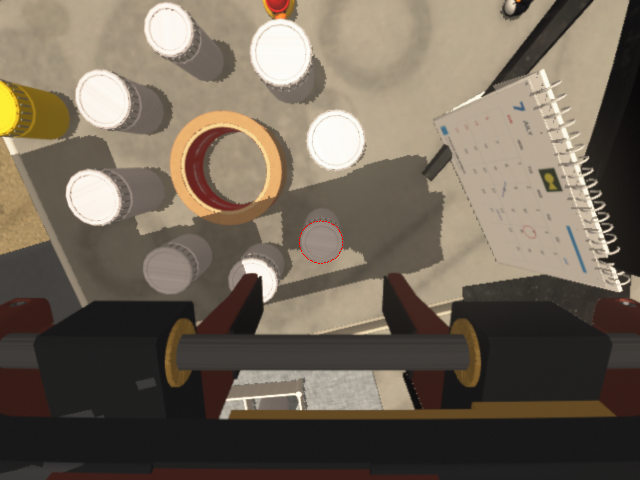

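The fitted circle at (321,241) sits exactly on the slim tall can's top, so I'm only 2 mm off. Descending to grip it.

Emit:
step_arm:
  hand: [0.42, 0.42, 0.42, 0.42, 0.42, 0.42, 0.42, 0.42, -1, -1, -1, -1, -1, -1, -1]
  xyz:
    - [0, -2, -30]
    - [0, -2, -60]
    - [0, -2, -90]
    - [0, -2, -120]
    - [0, -2, -145]
    - [0, -2, -165]
    - [0, -2, -175]
    - [0, -2, -175]
    - [0, -2, -175]
    - [0, -2, -175]
    - [0, -2, -175]
    - [0, -2, -175]
    - [0, -2, -175]
    - [0, -2, -175]
    - [0, -2, -175]
  turn: [0, 0, 0, 0, 0, 0, 0, 0, 0, 0, 0, 0, 0, 0, 0]
  grip_force: 20

```text
time: 3.45
position: [0.5876, 0.06, 0.0286]
orientation: [3.14, -0.0, 1.309]
wrist_force: [-1.0, 0.7, 6.9]
grip_width: 0.0379
grasp_force: 20.0
```

Emit:
step_arm:
  hand: [-1, -1, -1, -1, -1, -1, -1, -1, -1, -1, -1, -1, -1, -1, -1, -1]
  xyz:
    - [0, 0, 20]
    - [0, 0, 50]
    - [0, 0, 90]
    - [0, 0, 120]
    - [-20, -10, 130]
    - [-45, -35, 130]
    - [-70, -70, 130]
    - [-95, -110, 130]
    - [-110, -150, 130]
    - [-120, -190, 130]
    - [-127, -230, 130]
    - [-127, -265, 130]
    - [-127, -281, 130]
    - [-127, -281, 130]
    - [-127, -281, 130]
    - [-127, -281, 130]
  turn: [0, 0, 0, 0, -0.8, -1.6, -2.4, -3.2, -4, -4.8, -5.6, -6.2, -6.5, -6.5, -6.5, -6.5]

```text
time: 5.05
position: [0.4596, -0.2194, 0.1574]
orientation: [-3.14, 0.0, 0.63]
wrist_force: [0.1, -0.3, -1.6]
grip_width: 0.0377
grasp_force: 20.0
```

```bash
python3 - <<'E'
from h import *
w=snap('wrist','wrist3'); print(w['state']['position'],w['state']['orientation'],w['state']['grip_width'])
s=snap('side','side3')
im=lambda c:cv2.cvtColor(c['color'],cv2.COLOR_RGB2BGR)
W=im(w);S=im(s);c0=np.array([.433,-.183]);a=np.radians(-9.2);Rm=np.array([[np.cos(a),-np.sin(a)],[np.sin(a),np.cos(a)]])
for k,z in((0.0675,.025),):
  P=[np.append(c0+Rm@np.array(q)*k,z) for q in((-1,-1),(1,-1),(1,1),(-1,1))]
  for I,c in((W,w),(S,s)): cv2.polylines(I,[proj(c,np.array(P)).astype(np.int32)],True,(0,0,255),1)
O=np.zeros((480,800,3),np.uint8)
O[:360,:480]=cv2.resize(W,(480,360));O[:480,480:]=cv2.resize(S[260:380,260:340+0],(320,480),interpolation=cv2.INTER_CUBIC);cv2.imwrite('pics/c4.png',O)
E
```

```text
[ 0.45963522 -0.21941603  0.15737348] [-3.14005207e+00  7.23782589e-06  6.29970161e-01] 0.03769433163914806
```

View pics/c4.png

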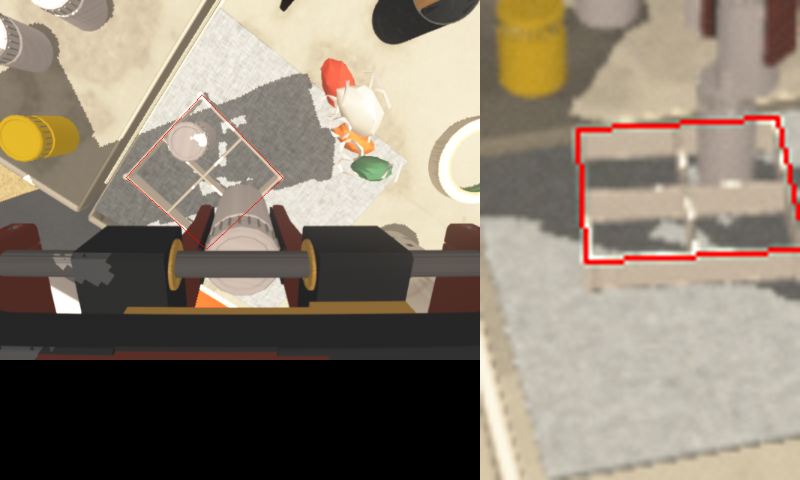

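The outline at centre (0.433,-0.183), yaw -9.2°, fits the frame to about 2 mm in both views, so I'm lowering into the cell.

Emit:
step_arm:
  hand: [-1, -1, -1, -1, -1, -1, -1, -1, -1, -1, -1]
  xyz:
    - [0, 0, -20]
    - [0, 0, -50]
    - [0, 0, -75]
    - [0, 0, -95]
    - [0, 0, -108]
    - [0, 0, -116]
    - [0, 0, -122]
    - [0, 0, -126]
    - [0, 0, -129]
    - [0, 0, -129]
    - [0, 0, -129]
  turn: [0, 0, 0, 0, 0, 0, 0, 0, 0, 0, 0]

```text
time: 6.25
position: [0.4602, -0.2212, 0.029]
orientation: [3.141, -0.0, 0.628]
wrist_force: [-0.3, 1.2, -2.1]
grip_width: 0.0379
grasp_force: 20.0
```

Emit:
step_arm:
  hand: [-1, 0.25, 0.25, 0.25, 0.25, 0.3, 0.3, 0.3, 0.3, 0.42, 0.42, 0.42, 0.42, 0.42, 0.42, 0.42, 0.42, 0.42, 0.42, 0.42]
  xyz:
    - [0, 0, -1]
    - [0, 0, -1]
    - [0, 0, -1]
    - [0, 0, -1]
    - [0, 0, 15]
    - [0, 0, 45]
    - [0, 0, 85]
    - [0, 0, 125]
    - [5, 30, 150]
    - [10, 70, 171]
    - [15, 115, 171]
    - [20, 160, 171]
    - [25, 205, 171]
    - [30, 250, 171]
    - [35, 295, 171]
    - [40, 340, 171]
    - [45, 385, 171]
    - [50, 425, 171]
    - [58, 460, 171]
    - [58, 473, 171]
  turn: [0, 0, 0, 0, 0, 0, 0, 0, 0, 0, 0, 0, 0, 0, 0, 0, 0, 0, 0, 0]

```text
time: 8.25
position: [0.5186, 0.2551, 0.1995]
orientation: [-3.141, -0.001, 0.631]
wrist_force: [-0.7, -0.4, 0.3]
grip_width: 0.0624
grasp_force: 0.0
```

Emit:
step_arm:
  hand: [0.42, 0.42, 0.42]
  xyz:
    - [0, 0, 0]
    - [0, 0, 0]
    - [0, 0, 0]
  turn: [0, 0, 0]

```text
time: 8.55
position: [0.5176, 0.2504, 0.1995]
orientation: [3.141, 0.001, 0.627]
wrist_force: [-0.3, -0.1, 0.2]
grip_width: 0.0626
grasp_force: 0.0
```

```bash
python3 - <<'E'
from h import *
w=snap('wrist','wrist4'); print(w['state']['position'],w['state']['orientation']); findtop('wrist4',[.518,.252])
s=snap('side','side4')
O=np.zeros((480,800,3),np.uint8);O[:360,:480]=cv2.resize(cv2.imread('pics/wrist4m.png'),(480,360))
O[:,480:]=cv2.resize(cv2.imread('pics/side4.png')[240:360,270:350],(320,480),interpolation=cv2.INTER_CUBIC);cv2.imwrite('pics/c5.png',O)
E
```

```text
[0.51758649 0.25036258 0.19950923] [3.14144179e+00 1.01263369e-03 6.27077761e-01]
guess px [320.65788292 239.80709473] score 90.26868 xy [0.5174 0.251 ] shift mm [-0.18649205  0.63741974] z 0.19950922883809744
```

View pics/c5.png

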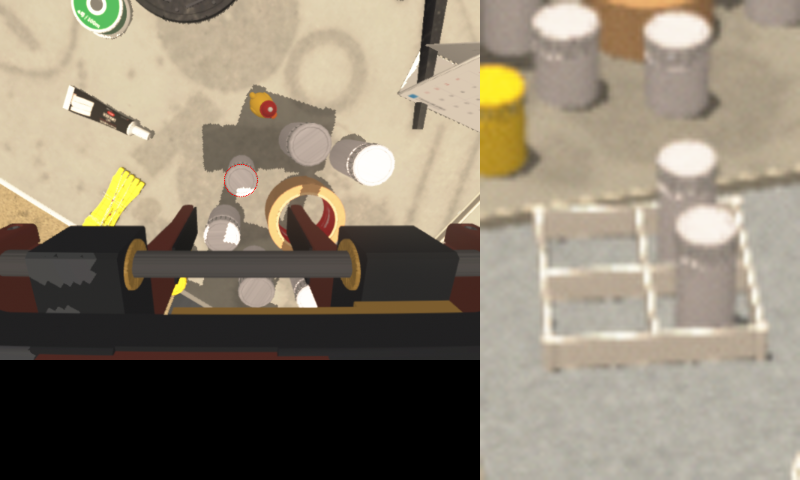

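The first can stands in its cell. The second target's top is circled at wrist (321,240), and I'm aligned to under 1 mm, so I'm gripping it.

Emit:
step_arm:
  hand: [0.42, 0.42, 0.42, 0.42, 0.42, 0.42, 0.42, 0.42, -1, -1, -1, -1, -1, -1, -1]
  xyz:
    - [0, 1, -30]
    - [0, 1, -60]
    - [0, 1, -90]
    - [0, 1, -120]
    - [0, 1, -145]
    - [0, 1, -163]
    - [0, 1, -171]
    - [0, 1, -171]
    - [0, 1, -171]
    - [0, 1, -171]
    - [0, 1, -171]
    - [0, 1, -171]
    - [0, 1, -171]
    - [0, 1, -171]
    - [0, 1, -171]
  turn: [0, 0, 0, 0, 0, 0, 0, 0, 0, 0, 0, 0, 0, 0, 0]

```text
time: 10.15
position: [0.5187, 0.2532, 0.0295]
orientation: [3.141, -0.002, 0.628]
wrist_force: [0.4, -0.4, 6.6]
grip_width: 0.0376
grasp_force: 20.0
```

Emit:
step_arm:
  hand: [-1, -1, -1, -1, -1, -1, -1, -1, -1, -1, -1, -1, -1, -1, -1, -1, -1, -1, -1]
  xyz:
    - [0, 0, 20]
    - [0, 0, 50]
    - [0, 0, 90]
    - [0, 0, 125]
    - [-5, -20, 130]
    - [-15, -50, 130]
    - [-25, -90, 130]
    - [-35, -130, 130]
    - [-45, -170, 130]
    - [-55, -210, 130]
    - [-65, -250, 130]
    - [-75, -290, 130]
    - [-90, -330, 130]
    - [-100, -365, 130]
    - [-108, -388, 130]
    - [-112, -398, 130]
    - [-112, -398, 130]
    - [-112, -398, 130]
    - [-112, -398, 130]
  turn: [0, 0, 0, 0, 0, 0, 0, 0, 0, 0, 0, 0, 0, 0, 0, 0, 0, 0, 0]

```text
time: 12.05
position: [0.4062, -0.1439, 0.1586]
orientation: [-3.141, -0.0, 0.63]
wrist_force: [0.4, 0.4, -1.1]
grip_width: 0.0377
grasp_force: 20.0
```

Emit:
step_arm:
  hand: [-1, -1, -1, -1, -1, -1, -1, -1, -1, -1, -1]
  xyz:
    - [0, 0, -20]
    - [0, 0, -50]
    - [0, 0, -75]
    - [0, 0, -95]
    - [0, 0, -108]
    - [0, 0, -116]
    - [0, 0, -122]
    - [0, 0, -126]
    - [0, 0, -129]
    - [0, 0, -129]
    - [0, 0, -129]
  turn: [0, 0, 0, 0, 0, 0, 0, 0, 0, 0, 0]

```text
time: 13.15
position: [0.4062, -0.1451, 0.0299]
orientation: [3.141, -0.0, 0.628]
wrist_force: [0.3, 0.2, -1.5]
grip_width: 0.0374
grasp_force: 20.0
```

Emit:
step_arm:
  hand: [-1, -1, 0.25, 0.25, 0.25, 0.25, 0.25, 0.25, 0.25, 0.25, 0.25, 0.25, 0.25, 0.25]
  xyz:
    - [0, 0, -1]
    - [0, 0, -1]
    - [0, 0, -1]
    - [0, 0, -1]
    - [0, 0, -1]
    - [0, 0, 15]
    - [0, 0, 45]
    - [0, 0, 85]
    - [0, 0, 125]
    - [30, 30, 160]
    - [60, 70, 170]
    - [80, 110, 170]
    - [80, 110, 170]
    - [80, 110, 170]
  turn: [0, 0, 0, 0, 0, 0, 0, 0, 0, 0, 0, 0, 0, 0]

```text
time: 14.55
position: [0.4858, -0.0341, 0.1993]
orientation: [-3.141, 0.001, 0.632]
wrist_force: [-0.1, 0.6, -0.1]
grip_width: 0.0547
grasp_force: 0.0
```

```bash
python3 - <<'E'
from h import *
s=snap('side','side5')
cv2.imwrite('pics/c6.png',cv2.resize(cv2.imread('pics/side5.png')[190:340,220:420],None,fx=4,fy=4,interpolation=cv2.INTER_CUBIC))
E
```

```text
(no output)
```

View pics/c6.png

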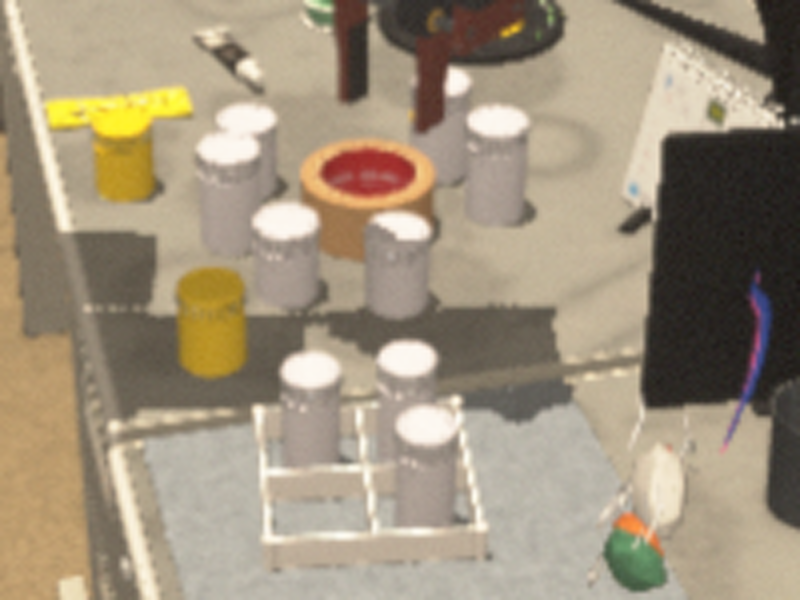

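The picture shows all three slim tall cans upright in separate cells, with tops at (311,368), (408,358) and (427,427). The rest of the group is undisturbed.

```bash
python3 -c "
from rig import manip
print(manip.hand_in())"
```

```text
the job is handed in; nothing more can be done
None
```

The two slim tall canisters that match the one already there now stand upright in two empty divider cells, nothing else was moved or knocked over in the last picture, and the job is handed in at about 15 s of the allowed 53 s.

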